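# Find the heavy side of a spit-roast pumpkin and hold it down for balancing

### The job

The pumpkin on this table-top rotisserie is heavier on one side, which does not show, and it must be balanced before roasting. Take the wooden sleeve of the crank and turn the spit at least half-way round to feel which side is heavy, then bring the heavy side straight down and finish still gripping the sleeve, holding the spit still there, so that I can clamp the balance weight on top. Turn it by the crank only: do not touch the pumpkin, and leave the balance weight, garlic, spice jar and pepper mill where they are.

Things in the scene. Friction and masses are not known exactly. Their poses are not given: they have to be found in the camera images.
- stand: the rotisserie, fixed to the worktop: beech base board 176 x 292 mm, 22 mm high, with a black drip tray and two steel uprights 257 mm apart (196 mm high) that carry the spit in brass bushings. Origin at the centre of the underside; z up, y along the spit, the crank at the -y end. The spit's axis is 168 mm above the worktop, parallel to the stand's y.
- spit (a joint): angle of the spit (rad) about the stand's y axis, unlimited; at 0 the crank sleeve is straight above the axis; growing values carry it from the top towards the stand's +x, then down. The bushings are stiff (steady friction about 0.22 N m, 5.5 N at the sleeve, against the motion): the spit stays wherever it is left and does not swing down by itself.
- crank_centre (a point): fixed point on the spit's axis, level with the middle of the sleeve's length: 206 mm from the stand's origin towards its -y, 168 mm above the worktop. Its axes are the stand's.
- sleeve: wooden crank sleeve, 25 mm thick, 62 mm long, parallel to the spit, turning freely on its pin (so it can be gripped firmly while the crank goes round); origin at its middle. It travels on a circle of 40 mm radius about crank_centre. The crank arm is 36 mm from the sleeve's middle, on the stand's side; the other side is free.
- pumpkin: orange pumpkin 140 mm wide, clamped on the spit, which pierces its middle; origin at its underside, 53 mm from the axis; z along the stem. Its heavy side, another at every start and unrelated to stem or crank, loads the sleeve with 3 to 5 N along its path when level with the axis, with nothing when straight below or above (a sine of the angle).
- balance_weight: steel balance weight on a rod with a clamp block, about 115 mm long and 26 mm thick, lying on the worktop; origin under its middle. Not to be moved.
- garlic: garlic bulb, 56 mm, standing on the worktop; origin at the underside. Not to be moved.
- spice_jar: spice jar with a red cap, 45 mm wide, 106 mm high; origin at the underside. Not to be moved.
- mill: dark wooden pepper mill, 58 mm wide, 170 mm high; origin at the underside. Not to be moved.

How it is judged:
By the outcome, as a careful person would: the job done as asked, in the order asked, and still so for the second after the job is handed in, while the arm keeps its last pose, push and grip.
It also fails if it takes over 72 s, if anything falls off the work surface, if the arm or the gripper's body presses on something with over 40 N, if the wrist force passes 120 N, or if a joint passes its speed limit or range.

### The arm

A 6-joint arm with a two-finger parallel gripper is mounted at the origin on the work surface; the furniture and walls round the work are solid. World frame = base frame: x ahead of the robot, y to its left, z up, the work surface at z = 0. Lengths are in mm, angles in degrees, forces in N, time in s.
With the tool pointing down it reaches from about 300 to 850 mm from the base axis. Payload 4.2 kg.
Tool frame: the origin (TCP) lies midway between the tips of the shut fingers; the grasp point (between the pads) lies 19 mm behind it; z points along the fingers, y is the line along which they close (so a half turn about z gives the same grasp; the last joint's range is limited). The gripper opens to 91 mm and grips with 3 to 60 N. Pads are 32 mm wide; open, the fingers measure 118 mm over their backs; the gripper's body (76 mm by 178 mm) begins 60 mm behind the grasp point.
Start: joints at [-74.026, 18.312, 89.639, -0, 72.044, -1.146], TCP at [169.268, -549.538, 213.976] pointing down, gripper open.
Joint ranges: [-177.97, 177.97], [-48.28, 115.42], [12.27, 149.76], [-77.06, 257.06], [2.81, 150.46], [-146.56, 146.56]. Speed limits (degrees/s): [147.25, 147.25, 180, 180, 180, 180].

### API

Orientations are given as [roll, pitch, yaw] about the fixed x, y, z axes, in that order (R = Rz(yaw) Ry(pitch) Rx(roll)).
In Python, from workcell import env gives the robot as it stands.
- The arm moves only by the shell command python3 drive.py 'ROWS' [OPENING] [FORCE]. ROWS is rows parted by semicolons, their numbers by spaces, 1 to 8 of them, each of 6 numbers: dx, dy, dz in mm, then a rotation vector rx, ry, rz in degrees; each row shifts and turns the commanded pose from where the row before left it, along the tool's axes as they then stand; what a row does not reach is not made up. A row lasts 1/10 s, in which the tool goes at most 50 mm and 8.59 degrees, less where a joint would pass 70% of its speed; a pose out of reach is approached as far as the arm can. OPENING is the finger opening in mm, set as the command begins (- or left out keeps the last). The fingers move at their own pace and stop on an object; FORCE is the grip in N (left out, the last holds). Time passes only in rows, so rows that do not move let the fingers close. It prints the time, the measured TCP pose, the force, the opening and the grip force at its end.
- env.state(): the state, without advancing time (a new reading comes with each control period).
- env.grab_frame(name): name is "scene" or "top" or "wrist"; returns the picture (384x512x3 uint8, blue, green, red); there is no depth.
- env.camera_model(name): a dict with "fx", "fy", "cx", "cy" (pixels), "T" (4x4, takes a point from camera to world coordinates). Camera axes: x right, y up, looking along -z (the intrinsics and any distortion apply to the point x, -y, -z); pixel columns grow to the right and rows downward; lengths in mm; the calibration is good to about 2 mm. A picture is of the moment at which its call begins: read the wrist's pose just before it. camera_model takes no time and is no camera call; for the wrist camera it gives the pose at the moment of the call.
- env.job_done(): hands the job in; it is judged then, once.
The state is a dict: "time_s": time; "qpos": joint angles; "qvel": joint speeds; "effort": joint torques, N m; "ee_pos": TCP position; "ee_rot": TCP orientation; "force": force on the tool from outside, world axes, zero at the start; "torque": the same for the moment, N m; "gripper_width": finger opening in mm; "gripper_force": force on a finger pad.
Only numpy, scipy, OpenCV 4.12 (cv2) and the standard library are available. Lean on these libraries where they do the work, as an engineer would, in place of code of your own. Each camera call takes 0.05 s, during which the arm holds its last target. There are 200 camera calls.

## Working session

There is one attempt and no reset: what is moved stays moved. The work goes in short steps, Python scripts to look and compute and a shell command to move; the robot and the scene stay as the last step left them, time stands still between calls to the robot, and variables do not carry over. Pictures are saved under pics/ and viewed, at most 10 in all, crops included, and the job is handed in when it is done.

```bash
ls; mkdir -p pics
python3 - <<'E'
from workcell import env
import cv2,numpy as np
np.set_printoptions(precision=4,suppress=True)
for n in("scene","top"):
    cv2.imwrite(f"pics/{n}0.png",env.grab_frame(n)); print(n,env.camera_model(n))
print(env.state())
E
```

```text
drive.py
pics
workcell.py
scene {'fx': 458.52489189052983, 'fy': 458.52489189052983, 'cx': 251.50484863424563, 'cy': 195.9948273054252, 'T': array([[  -0.5263,    0.3753,   -0.763 , -598.9784],
       [  -0.8501,   -0.2127,    0.4817,  801.1427],
       [   0.0185,    0.9022,    0.431 ,  781.0689],
       [   0.    ,    0.    ,    0.    ,    1.    ]])}
top {'fx': 415.73801855874365, 'fy': 415.73801855874365, 'cx': 256.4915295369076, 'cy': 189.67359639278865, 'T': array([[  -0.0101,    0.9833,   -0.1818,  295.209 ],
       [  -0.9998,   -0.0131,   -0.0153,   69.1342],
       [  -0.0174,    0.1816,    0.9832, 1276.1654],
       [   0.    ,    0.    ,    0.    ,    1.    ]])}
{'time_s': 0.1, 'qpos': array([-74.0279,  18.3484,  89.6979,  -0.0008,  72.0444,  -1.1445]), 'qvel': array([ 0.0123, -0.0614, -0.1887,  0.0647, -0.0642,  0.0582]), 'effort': array([  0.0007, -41.3332, -23.2508,   0.073 ,   0.0422,  -0.0001]), 'ee_pos': array([ 169.1213, -549.1048,  213.2111]), 'ee_rot': array([-179.9094,   -0.0011,   17.1168]), 'force': array([ 0.7558,  0.3029, -0.5411]), 'torque': array([ 0.0058, -0.0167,  0.0133]), 'gripper_force': 0.0, 'gripper_width': 91.2738329016059}
```
View pics/scene0.png

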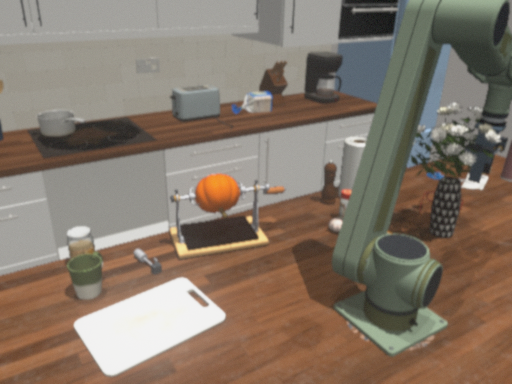

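View pics/top0.png

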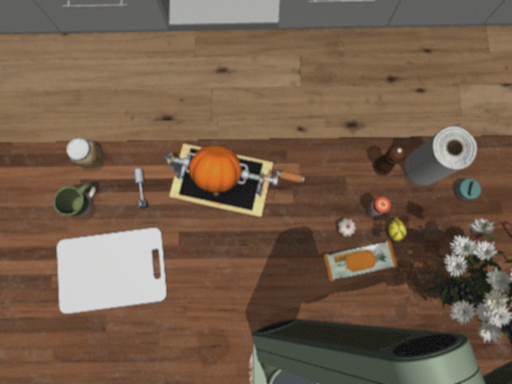

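The scene view shows the stand with the crank at about (270,189). In the top view, the base runs from (180,147) to (265,213), the sleeve is near (290,178), the garlic (346,227), the jar (381,206) and the mill (390,160). I'll enlarge both views to measure.

Run:
```python
import cv2,numpy as np
a=cv2.imread('pics/top0.png')[135:225,155:315]; b=cv2.imread('pics/scene0.png')[165:260,160:300]
a=cv2.resize(a,(800,450)[:2],interpolation=cv2.INTER_CUBIC)
cv2.imwrite('pics/ca.png',a)   # 5x
cv2.imwrite('pics/cb.png',cv2.resize(b,None,fx=5,fy=5,interpolation=cv2.INTER_CUBIC))
```

View pics/ca.png

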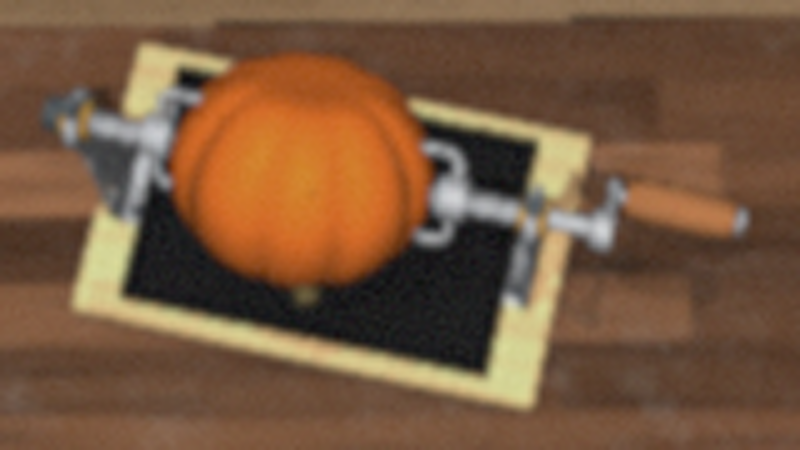

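View pics/cb.png

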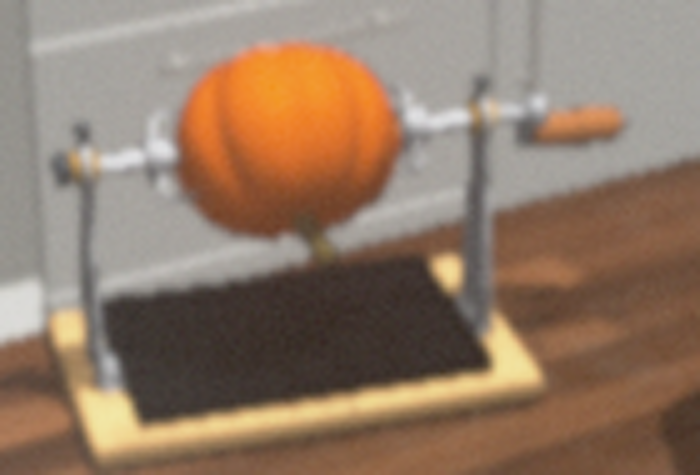

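The crops show the base top corners, at crop pixels (140,43), (592,135), (533,410) and (73,310) in the top view. The sleeve runs (625,193)→(738,220) there and (535,124)→(618,122) in the scene view. I'll fit the stand pose and crank angle to these.

```bash
cat > h.py <<'E'
from workcell import env
import numpy as np
from scipy.optimize import least_squares
from scipy.spatial.transform import Rotation as R
np.set_printoptions(precision=2,suppress=True)
def proj(n,P,m=None):
    m=m or env.camera_model(n); T=m['T']
    p=(np.asarray(P)-T[:3,3])@T[:3,:3]
    return np.c_[m['cx']+m['fx']*p[:,0]/-p[:,2], m['cy']-m['fy']*p[:,1]/-p[:,2]]
E
python3 - <<'E'
from h import *
t=np.array([[140,43],[592,135],[533,410],[73,310],[625,195],[740,222]])
s=np.array([[50,318],[98,440],[543,370],[535,124],[618,122]])
t=(t+.5)/5-.5+[155,135]; s=(s+.5)/5-.5+[160,165]
c=np.array([[88,146,22],[88,-146,22],[-88,-146,22],[-88,146,22]])
mt,ms=env.camera_model('top'),env.camera_model('scene')
def world(p,L):
    x,y,w,a=p; Rz=R.from_euler('z',w).as_matrix()
    return np.array(L)@Rz.T+[x,y,0]
def f(p):
    a=p[3]; sl=[[40*np.sin(a),yy,168+40*np.cos(a)] for yy in(-175,-237)]
    w=world(p,np.vstack([c,sl]))
    return np.r_[proj('top',w,mt)-t, proj('scene',w[[0,3,2,4,5]],ms)-s].ravel()
for a0 in np.arange(0,6,1.5):
    r=least_squares(f,[560,150,-.2,a0],x_scale=[10,10,.1,.3]);p=r.x
    print(r.cost,p[:2],np.degrees(p[2:]))
print(r.fun.reshape(-1,2))
cc=world(p,[[0,-206,168]]);print(cc,world(p,[[40*np.sin(p[3]),-206,168+40*np.cos(p[3])]]))
E
```

```text
5.600062400965579 [561.48 196.24] [-12.86 136.32]
5.600062400965135 [561.48 196.24] [-12.86 136.32]
5.60006240096719 [561.48 196.24] [-12.86 136.32]
5.600062400967512 [561.48 196.24] [-12.86 136.32]
[[ 0.14 -0.32]
 [ 0.71  0.08]
 [ 0.58  0.23]
 [-0.42  0.28]
 [ 0.8   0.3 ]
 [-0.42 -0.57]
 [-0.87 -1.65]
 [-0.55  1.33]
 [ 0.77  0.63]
 [-0.63  1.17]
 [-0.04 -0.64]]
[[515.64  -4.59 168.  ]] [[542.57 -10.74 139.07]]
```

The fit is good to about 1 px: stand at (561,196), yaw −12.9°, crank at about 136°. Next I'll check the tall obstacles on the way (vase, flowers, paper roll).

Run:
```python
from h import *
def ray(n,u,v,z):
    m=env.camera_model(n);T=m['T']
    d=T[:3,:3]@[(u-m['cx'])/m['fx'],-(v-m['cy'])/m['fy'],-1]
    return T[:3,3]+d*(z-T[2,3])/d[2]
print('vase base',ray('scene',443,235,0),'roll base',ray('scene',353,190,0))
for z in(0,150,250,300,350): print(z,'flow right top',ray('top',460,300,z),ray('top',462,245,z),ray('top',490,335,z),'roll',ray('top',455,147,z),'jar',ray('top',381,206,z)[:2])
for z in (200,250,300,350,400): print(z,'scene flower top',ray('scene',450,105,z),ray('scene',420,140,z))
m=proj('top',[[169,-549,214],[169,-549,300]]),proj('scene',[[169,-549,214],[169,-549,300]]);print(m)
```

```text
vase base [ 199.72 -477.68    0.  ] roll base [ 626.75 -464.55    0.  ]
0 flow right top [ 192.05 -508.4     0.  ] [ 352.95 -530.22    0.  ] [  92.8  -585.17    0.  ] roll [ 659.77 -538.73    0.  ] jar [ 474.89 -294.4 ]
150 flow right top [ 204.18 -440.52  150.  ] [ 346.17 -459.77  150.  ] [ 116.59 -508.26  150.  ] roll [ 616.92 -467.28  150.  ] jar [ 453.77 -251.67]
250 flow right top [ 212.26 -395.26  250.  ] [ 341.64 -412.81  250.  ] [ 132.45 -456.99  250.  ] roll [ 588.35 -419.65  250.  ] jar [ 439.69 -223.18]
300 flow right top [ 216.3  -372.63  300.  ] [ 339.38 -389.32  300.  ] [ 140.38 -431.36  300.  ] roll [ 574.07 -395.84  300.  ] jar [ 432.65 -208.94]
350 flow right top [ 220.34 -350.    350.  ] [ 337.12 -365.84  350.  ] [ 148.31 -405.72  350.  ] roll [ 559.79 -372.02  350.  ] jar [ 425.61 -194.69]
200 scene flower top [  853.19 -1323.34   200.  ] [ 539.85 -716.31  200.  ]
250 scene flower top [  728.24 -1140.54   250.  ] [ 441.85 -585.74  250.  ]
300 scene flower top [ 603.28 -957.73  300.  ] [ 343.86 -455.16  300.  ]
350 scene flower top [ 478.32 -774.92  350.  ] [ 245.87 -324.59  350.  ]
400 scene flower top [ 353.37 -592.11  400.  ] [ 147.87 -194.02  400.  ]
(array([[518.52, 316.59],
       [541.74, 321.16]]), array([[478.52, 176.23],
       [484.86, 151.08]]))
```

Run:
```python
import cv2
a=cv2.imread('pics/scene0.png')[80:250,310:512]; b=cv2.imread('pics/top0.png')[120:384,340:512]
import numpy as np
a=cv2.resize(a,(404,340));b=cv2.resize(b,(344,528))
o=np.zeros((528,760,3),np.uint8);o[:340,:404]=a;o[:,410:754]=b
cv2.imwrite('pics/cc.png',o)
```

```text
(no output)
```

View pics/cc.png

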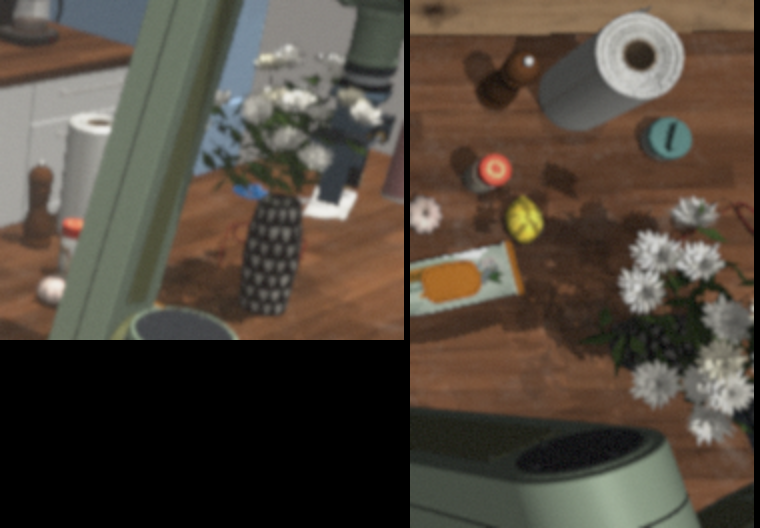

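The vase with flowers stands at about (200,-480), right beside the start pose, and the blooms reach z≈440. I'll lift well above that before crossing.

```bash
python3 drive.py '0 0 -45 0 0 0;0 0 -45 0 0 0;0 0 -45 0 0 0;0 0 -45 0 0 0;0 0 -45 0 0 0;0 0 -45 0 0 0;0 0 -45 0 0 0;0 0 0 0 0 0' 91
cat > to.py <<'E'
from h import *
import sys
# delta in tool axes to world target x y z yaw
x,y,z,w=map(float,sys.argv[1:5]); s=env.state()
Rt=R.from_euler('xyz',s['ee_rot'],degrees=True); G=R.from_euler('xyz',[180,0,w],degrees=True)
print(Rt.inv().apply(np.array([x,y,z])-s['ee_pos']),(Rt.inv()*G).as_rotvec(degrees=True),s['qpos'])
E
python3 to.py 541 -17 530 77.1
```

```text
time_s: 0.9
ee_pos: [169.5, -550.2, 535.4]
ee_rot: [179.3, 0.0, 17.1]
force: [0.2, 0.4, 0.5]
gripper_width: 90.9
gripper_force: 0.0
[ 512.05 -400.16    0.14] [  0.67   0.4  -59.98] [-74.03  18.69  43.81   0.   116.76  -1.15]
```

```bash
python3 drive.py '32 -25 0 0 0 0;32 -25 0 0 0 0;32 -25 0 0 0 0;32 -25 0 0 0 0;32 -25 0 0 0 0;32 -25 0 0 0 0;32 -25 0 0 0 0;32 -25 0 0 0 0'
python3 drive.py '32 -25 0 0 0 0;32 -25 0 0 0 0;32 -25 0 0 0 0;32 -25 0 0 0 0;32 -25 0 0 0 0;32 -25 0 0 0 0;32 -25 0 0 0 0;32 -25 0 0 0 0' 
python3 drive.py '0 0 0 0 0 -7.5;0 0 0 0 0 -7.5;0 0 0 0 0 -7.5;0 0 0 0 0 -7.5;0 0 0 0 0 -7.5;0 0 0 0 0 -7.5;0 0 0 0 0 -7.5;0 0 0 0 0 -7.5' 
python3 to.py 541 -17 300 77.1
```

```text
time_s: 1.7
ee_pos: [355.5, -281.4, 528.1]
ee_rot: [-179.9, 0.0, 17.1]
force: [0.5, -0.1, -1.3]
gripper_width: 90.8
gripper_force: 0.0
time_s: 2.5
ee_pos: [541.4, -14.9, 528.0]
ee_rot: [-180.0, 0.1, 17.1]
force: [-0.2, -0.3, -0.7]
gripper_width: 91.2
gripper_force: 0.0
time_s: 3.3
ee_pos: [540.8, -16.5, 527.9]
ee_rot: [-179.9, 0.0, 77.4]
force: [-1.3, 0.4, 0.2]
gripper_width: 91.0
gripper_force: 0.0
[ -0.36   0.74 227.91] [-0.11  0.02  0.33] [ -2.96  14.91  50.39  -0.01 114.82   9.6 ]
```

```bash
python3 drive.py '0 0 45 0 0 0;0 0 45 0 0 0;0 0 45 0 0 0;0 0 45 0 0 0;0 0 45 0 0 0;0 0 0 0 0 0'
python3 - <<'E'
from h import *
import cv2
m=env.camera_model('wrist'); a=env.grab_frame('wrist'); np.save('wm.npy',m,allow_pickle=True)
w=np.radians(-12.86);a0=np.radians(136.32);Rz=R.from_euler('z',w)
P=Rz.apply([[40*np.sin(a0),y,168+40*np.cos(a0)] for y in(-175,-237)]+[[0,-170,168]])+[561.48,196.24,0]
for q in proj('wrist',P,m): print(q); cv2.circle(a,tuple(int(round(v)) for v in q),3,(255,0,255),1)
cv2.imwrite('pics/w0.png',a)
E
```

```text
time_s: 3.9
ee_pos: [535.4, -16.3, 295.9]
ee_rot: [-179.0, 0.2, 77.1]
force: [-0.8, -0.0, 0.2]
gripper_width: 91.1
gripper_force: 0.0
[258.77 144.81]
[258.36 197.81]
[232.06 143.  ]
```

View pics/w0.png

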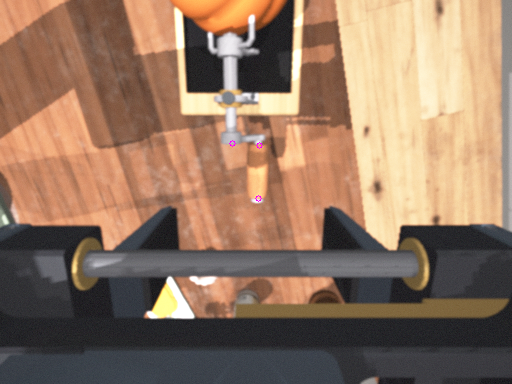

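The wrist view confirms it: the sleeve runs (259,145)→(258,199), within 1–2 px of the prediction. Descending to grasp.

```bash
python3 - <<'E'
from h import *
w=np.radians(-12.86);a0=np.radians(136.32)
print(R.from_euler('z',w).apply([40*np.sin(a0),-210,168+40*np.cos(a0)-19])+[561.48,196.24,0])
E
python3 to.py 541.7 -14.6 120 77.14
```

```text
[541.67 -14.64 120.07]
[  2.73   4.02 180.83] [-0.47  0.09 -0.02] [-2.97 12.86 84.82 -0.01 82.8   9.91]
```

```bash
python3 drive.py '0 0 30 0 0 0;0 0 30 0 0 0;0 0 30 0 0 0;0 0 30 0 0 0;0 0 0 0 0 0;0 0 0 0 0 0'; python3 to.py 541.7 -14.6 120 77.14
```

```text
time_s: 4.55
ee_pos: [543.1, -16.7, 186.7]
ee_rot: [179.7, -0.0, 77.1]
force: [-0.2, 0.0, 0.2]
gripper_width: 91.0
gripper_force: 0.0
[ 1.64 -2.12 66.67] [ 0.26 -0.04 -0.02] [-2.97 16.43 96.48 -0.   66.82  9.92]
```

```bash
python3 drive.py '0 0 20 0 0 0;0 0 20 0 0 0;0 0 20 0 0 0;0 0 5 0 0 0;0 0 0 0 0 0;0 0 0 0 0 0'; python3 to.py 541.7 -14.6 120 77.14
```

```text
time_s: 5.15
ee_pos: [542.5, -16.6, 121.0]
ee_rot: [179.8, -0.0, 77.1]
force: [0.9, -0.2, 0.7]
gripper_width: 91.3
gripper_force: 0.0
[ 1.82 -1.25  1.04] [ 0.23 -0.03 -0.02] [ -2.97  19.73 101.98  -0.01  58.06   9.92]
```

```bash
python3 drive.py '0 0 0 0 0 0;0 0 0 0 0 0;0 0 0 0 0 0;0 0 0 0 0 0;0 0 0 0 0 0;0 0 0 0 0 0;0 0 0 0 0 0;0 0 0 0 0 0' 10 30
python3 - <<'E'
from h import *
import cv2
s=env.state();print(s['force'],s['ee_pos'])
a=env.grab_frame('wrist');b=env.grab_frame('scene')[150:270,160:320]
cv2.imwrite('pics/w1.png',np.hstack([a,cv2.resize(b,(288,384))[:, :]]) )
E
```

```text
time_s: 5.95
ee_pos: [540.8, -16.6, 118.9]
ee_rot: [-180.0, 0.0, 77.1]
force: [-0.3, -0.5, 0.4]
gripper_width: 29.8
gripper_force: 0.0
[-0.26 -0.49  0.4 ] [540.81 -16.58 118.91]
```

View pics/w1.png

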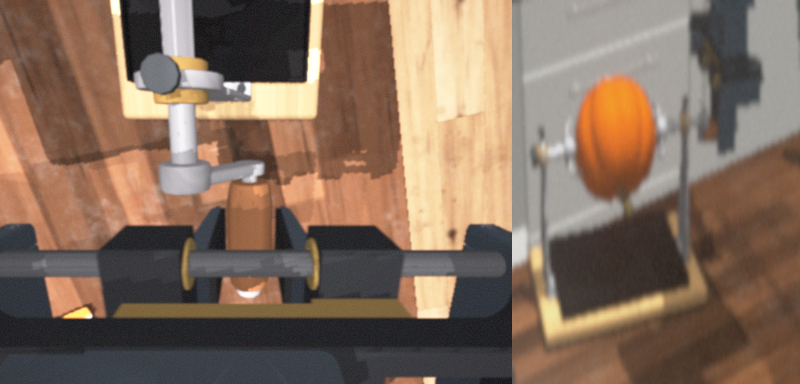

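The sleeve (≈(250,235)) sits centred between the fingers, which are still closing. I'll finish the grip.

```bash
python3 drive.py '0 0 0 0 0 0;0 0 0 0 0 0;0 0 0 0 0 0;0 0 0 0 0 0' 10 30; python3 -c "
from h import *
s=env.state();print(s['force'],s['ee_pos'],s['torque'])"
```

```text
time_s: 6.45
ee_pos: [540.4, -16.5, 118.9]
ee_rot: [-179.9, 0.0, 77.1]
force: [-3.3, 0.2, 1.0]
gripper_width: 23.5
gripper_force: 30.0
[-3.34  0.2   0.97] [540.4  -16.47 118.86] [ 0.1   0.29 -0.08]
```

Run:
```python
import numpy as np
th=np.radians(138+7.5*np.arange(49)); P=np.round(np.c_[40*np.sin(th),-40*np.cos(th)],1); D=np.diff(P,axis=0)
for i in range(0,48,2): print(';'.join(f'0 {a:.1f} {b:.1f} 0 0 0' for a,b in D[i:i+2]))
```

```text
0 -4.1 3.3 0 0 0;0 -4.5 2.6 0 0 0
0 -4.8 2.1 0 0 0;0 -5.1 1.4 0 0 0
0 -5.2 0.8 0 0 0;0 -5.2 0.0 0 0 0
0 -5.2 -0.6 0 0 0;0 -5.1 -1.3 0 0 0
0 -4.8 -1.9 0 0 0;0 -4.6 -2.6 0 0 0
0 -4.2 -3.1 0 0 0;0 -3.7 -3.6 0 0 0
0 -3.3 -4.1 0 0 0;0 -2.6 -4.5 0 0 0
0 -2.1 -4.8 0 0 0;0 -1.4 -5.1 0 0 0
0 -0.8 -5.2 0 0 0;0 0.0 -5.2 0 0 0
0 0.6 -5.2 0 0 0;0 1.3 -5.1 0 0 0
0 1.9 -4.8 0 0 0;0 2.6 -4.6 0 0 0
0 3.1 -4.2 0 0 0;0 3.6 -3.7 0 0 0
0 4.1 -3.3 0 0 0;0 4.5 -2.6 0 0 0
0 4.8 -2.1 0 0 0;0 5.1 -1.4 0 0 0
0 5.2 -0.8 0 0 0;0 5.2 0.0 0 0 0
0 5.2 0.6 0 0 0;0 5.1 1.3 0 0 0
0 4.8 1.9 0 0 0;0 4.6 2.6 0 0 0
0 4.2 3.1 0 0 0;0 3.7 3.6 0 0 0
0 3.3 4.1 0 0 0;0 2.6 4.5 0 0 0
0 2.1 4.8 0 0 0;0 1.4 5.1 0 0 0
0 0.8 5.2 0 0 0;0 0.0 5.2 0 0 0
0 -0.6 5.2 0 0 0;0 -1.3 5.1 0 0 0
0 -1.9 4.8 0 0 0;0 -2.6 4.6 0 0 0
0 -3.1 4.2 0 0 0;0 -3.6 3.7 0 0 0
```

```bash
D="python3 drive.py"; ( 
$D '0 -4.1 3.3 0 0 0;0 -4.5 2.6 0 0 0'
$D '0 -4.8 2.1 0 0 0;0 -5.1 1.4 0 0 0'
$D '0 -5.2 0.8 0 0 0;0 -5.2 0 0 0 0'
$D '0 -5.2 -0.6 0 0 0;0 -5.1 -1.3 0 0 0'
) | tee -a log.txt | egrep 'pos|force: \['
```

```text
ee_pos: [536.7, -15.5, 115.4]
force: [4.7, -2.3, 7.9]
ee_pos: [529.4, -13.9, 111.6]
force: [11.1, -4.6, -4.1]
ee_pos: [518.4, -11.4, 108.8]
force: [11.2, -3.9, -14.4]
ee_pos: [505.4, -8.4, 109.4]
force: [7.4, -1.5, -12.9]
```

```bash
D="python3 drive.py"; ( 
$D '0 -4.8 -1.9 0 0 0;0 -4.6 -2.6 0 0 0'
$D '0 -4.2 -3.1 0 0 0;0 -3.7 -3.6 0 0 0'
$D '0 -3.3 -4.1 0 0 0;0 -2.6 -4.5 0 0 0'
$D '0 -2.1 -4.8 0 0 0;0 -1.4 -5.1 0 0 0'
$D '0 -0.8 -5.2 0 0 0;0 0 -5.2 0 0 0'
$D '0 0.6 -5.2 0 0 0;0 1.3 -5.1 0 0 0'
$D '0 1.9 -4.8 0 0 0;0 2.6 -4.6 0 0 0'
$D '0 3.1 -4.2 0 0 0;0 3.6 -3.7 0 0 0'
$D '0 4.1 -3.3 0 0 0;0 4.5 -2.6 0 0 0'
$D '0 4.8 -2.1 0 0 0;0 5.1 -1.4 0 0 0'
) | tee -a log.txt | egrep 'pos|force: \['
```

```text
ee_pos: [494.5, -5.9, 113.6]
force: [4.9, -0.9, -11.5]
ee_pos: [485.2, -3.8, 121.1]
force: [3.1, 0.9, -9.4]
ee_pos: [478.8, -2.3, 130.5]
force: [1.0, 0.6, -8.8]
ee_pos: [475.4, -1.5, 140.7]
force: [-0.8, 2.2, -7.6]
ee_pos: [474.9, -1.4, 151.3]
force: [-1.4, 2.2, -6.7]
ee_pos: [477.1, -1.9, 161.7]
force: [-4.3, 2.5, -4.4]
ee_pos: [482.1, -3.1, 171.5]
force: [-3.5, 2.4, -2.1]
ee_pos: [489.6, -4.8, 179.4]
force: [-1.5, 2.9, -1.7]
ee_pos: [498.3, -6.8, 184.9]
force: [-1.1, 2.1, -2.1]
ee_pos: [507.4, -8.9, 187.7]
force: [-0.2, 2.6, -4.2]
```

```bash
D="python3 drive.py"; ( 
$D '0 5.2 -0.8 0 0 0;0 5.2 0 0 0 0'
$D '0 5.2 0.6 0 0 0;0 5.1 1.3 0 0 0'
$D '0 4.8 1.9 0 0 0;0 4.6 2.6 0 0 0'
$D '0 4.2 3.1 0 0 0;0 3.7 3.6 0 0 0'
$D '0 3.3 4.1 0 0 0;0 2.6 4.5 0 0 0'
$D '0 2.1 4.8 0 0 0;0 1.4 5.1 0 0 0'
$D '0 0.8 5.2 0 0 0;0 0 5.2 0 0 0'
$D '0 -0.6 5.2 0 0 0;0 -1.3 5.1 0 0 0'
$D '0 -1.9 4.8 0 0 0;0 -2.6 4.6 0 0 0'
$D '0 -3.1 4.2 0 0 0;0 -3.6 3.7 0 0 0'
) | tee -a log.txt | egrep 'time|force: \[' | tail -4
cat > fit.py <<'E'
from h import *
import re
t=open('log.txt').read()
g=lambda k:np.array([[float(v) for v in m.split(',')] for m in re.findall(k+r': \[(.*?)\]',t)])
p,f=g('ee_pos'),g('force')
w=np.radians(-12.86);ex=np.array([np.cos(w),np.sin(w),0]);ez=np.array([0,0,1.])
def circ(q): return np.hypot((p@ex)-q[0],p[:,2]-q[1])-40
q=least_squares(circ,[np.dot([515.64,-4.59,0],ex),149]).x
print('centre shift',q[0]-np.dot([515.64,-4.59,0],ex),q[1]-149,'rms',np.std(circ(q)))
th=np.unwrap(np.arctan2(p@ex-q[0],p[:,2]-q[1]))
tan=np.cos(th)[:,None]*ex-np.sin(th)[:,None]*ez
rad=np.sin(th)[:,None]*ex+np.cos(th)[:,None]*ez
ft=(f*tan).sum(1);fr=(f*rad).sum(1)
d=np.sign(np.gradient(th)) 
if len(th)>24: d[24:]=np.sign(np.diff(th[23:]))
A=lambda i:np.c_[d[i],np.sin(th[i]),np.cos(th[i]),np.ones(i.sum())]
def fit(i,cols):
    M=A(i)[:,cols];c,*_=np.linalg.lstsq(M,ft[i],rcond=None)
    e=ft[i]-M@c;return c,e
def rep(n,i,cols):
    c,e=fit(i,cols); a,b=c[1],c[2]; C=np.linalg.inv(A(i)[:,cols].T@A(i)[:,cols])*e.var()
    # gravity force on tool along tangent = K sin(th-th_down)*(-1): a sin+b cos
    td=np.degrees(np.arctan2(b,-a))
    print(n,'fric',c[0],'amp',np.hypot(a,b),'sleeve angle, heavy down',td%360,'+-',np.degrees(np.sqrt(C[1,1])/np.hypot(a,b)),'rms',e.std(),c)
    return e
i=np.arange(len(th))>=1
e=rep('all',i,[0,1,2] if (d[i]>0).all() else [0,1,2,3])
print(np.c_[np.degrees(th)%360,d,ft,fr,np.r_[0,e]])
E
python3 fit.py
```

```text
time_s: 11.05
force: [-5.8, 1.8, 10.6]
time_s: 11.25
force: [-1.9, 0.8, 12.3]
centre shift -0.39599862362325666 -0.7925300717271853 rms 0.1560490741023209
all fric -5.738852100746811 amp 4.36830421828775 sleeve angle, heavy down 102.03043918343414 +- 2.119022303818094 rms 0.5568205783146057 [-5.74  0.91  4.27]
[[144.55   1.    -8.73  -3.48   0.  ]
 [156.55   1.    -9.23   8.48   0.06]
 [173.34   1.   -10.04  15.67  -0.16]
 [192.69   1.   -10.2   10.93  -0.09]
 [209.93   1.   -10.05   7.48  -0.16]
 [227.38   1.    -8.83   4.29   0.47]
 [243.83   1.    -8.27   3.13   0.17]
 [259.24   1.    -7.23   2.67   0.2 ]
 [274.42   1.    -6.82   1.33  -0.51]
 [289.66   1.    -5.74   2.99  -0.58]
 [305.52   1.    -4.     1.99  -0.  ]
 [321.35   1.    -2.71  -0.01   0.26]
 [336.42   1.    -2.25  -1.31  -0.06]
 [350.4    1.    -1.46  -4.01   0.21]
 [  4.41   1.    -1.19  -5.21   0.22]
 [ 18.83   1.    -1.77  -5.46  -0.37]
 [ 33.31   1.    -0.22  -7.09   1.44]
 [ 47.91   1.    -2.37  -6.5   -0.17]
 [ 62.41   1.    -3.75  -6.09  -0.79]
 [ 76.98   1.    -5.35  -6.73  -1.47]
 [ 91.3    1.    -4.63  -7.65   0.3 ]
 [105.16   1.    -5.21  -9.43   0.76]
 [118.3    1.    -6.46 -10.36   0.5 ]
 [130.33   1.    -8.06  -9.51  -0.25]]
```

```bash
D="python3 drive.py"; ( 
$D '0 3.1 -2.7 0 0 0;0 3.1 -4.2 0 0 0'
$D '0 2.6 -4.6 0 0 0;0 1.9 -4.8 0 0 0'
$D '0 1.3 -5.1 0 0 0;0 0.6 -5.2 0 0 0'
$D '0 0 -5.2 0 0 0;0 -0.8 -5.2 0 0 0'
$D '0 -1.4 -5.1 0 0 0;0 -2.1 -4.8 0 0 0'
$D '0 -2.6 -4.5 0 0 0;0 -3.3 -4.1 0 0 0'
$D '0 -3.7 -3.6 0 0 0;0 -4.2 -3.1 0 0 0'
$D '0 -4.6 -2.6 0 0 0;0 -4.8 -1.9 0 0 0'
$D '0 -5.1 -1.3 0 0 0;0 -5.2 -0.6 0 0 0'
$D '0 -5.2 0 0 0 0;0 -5.2 0.8 0 0 0'
$D '0 -5.1 1.4 0 0 0;0 -4.8 2.1 0 0 0'
$D '0 -4.5 2.6 0 0 0;0 -4.1 3.3 0 0 0'
$D '0 -3.6 3.7 0 0 0;0 -3.1 4.2 0 0 0'
$D '0 -2.6 4.6 0 0 0;0 -1.9 4.8 0 0 0'
$D '0 -1.3 5.1 0 0 0;0 -0.6 5.2 0 0 0'
$D '0 0 5.2 0 0 0;0 0.8 5.2 0 0 0'
$D '0 1.4 5.1 0 0 0;0 2.1 4.8 0 0 0'
$D '0 2.6 4.5 0 0 0;0 3.3 4.1 0 0 0'
$D '0 3.7 3.6 0 0 0;0 4.2 3.1 0 0 0'
$D '0 4.6 2.6 0 0 0;0 4.8 1.9 0 0 0'
$D '0 5.1 1.3 0 0 0;0 5.2 0.6 0 0 0'
$D '0 5.2 0 0 0 0;0 5.2 -0.8 0 0 0'
$D '0 5.1 -1.4 0 0 0;0 4.8 -2.1 0 0 0'
$D '0 4.5 -2.6 0 0 0;0 4.1 -3.3 0 0 0'
) >> log.txt
cat >> fit.py <<'E'
n=np.arange(len(th))
rep('fwd',(n>=1)&(n<24),[0,1,2]); rep('rev',n>25,[0,1,2])
rep('good',((n>=1)&(n<24))|(n>25),[0,1,2]); rep('good+off',((n>=1)&(n<24))|(n>25),[0,1,2,3])
E
python3 fit.py; tail -6 log.txt
```

```text
centre shift -0.3768670842055144 -0.8089763967314241 rms 0.1632778965626873
all fric -5.624358305505711 amp 4.40133233802677 sleeve angle, heavy down 99.15670120443676 +- 1.37781424467703 rms 0.5130237542312492 [-5.62  0.7   4.35 -0.12]
[[144.56   1.    -8.73  -3.48   0.  ]
 [156.56   1.    -9.24   8.47   0.21]
 [173.36   1.   -10.04  15.67  -0.07]
 [192.72   1.   -10.2   10.92  -0.07]
 [209.96   1.   -10.06   7.48  -0.2 ]
 [227.41   1.    -8.83   4.28   0.37]
 [243.86   1.    -8.27   3.12   0.02]
 [259.27   1.    -7.23   2.66   0.01]
 [274.44   1.    -6.82   1.33  -0.72]
 [289.67   1.    -5.74   2.99  -0.8 ]
 [305.52   1.    -4.     1.99  -0.21]
 [321.34   1.    -2.71  -0.01   0.08]
 [336.4    1.    -2.25  -1.31  -0.21]
 [350.38   1.    -1.46  -4.01   0.11]
 [  4.38   1.    -1.19  -5.21   0.17]
 [ 18.8    1.    -1.78  -5.46  -0.37]
 [ 33.28   1.    -0.23  -7.09   1.5 ]
 [ 47.87   1.    -2.37  -6.5   -0.06]
 [ 62.37   1.    -3.75  -6.09  -0.64]
 [ 76.95   1.    -5.36  -6.73  -1.28]
 [ 91.28   1.    -4.63  -7.65   0.51]
 [105.14   1.    -5.22  -9.43   0.98]
 [118.29   1.    -6.46 -10.
[... 1044 characters left out ...]
500224343847 +- 2.1192410689923045 rms 0.5569720802978371 [-5.74  0.91  4.27]
rev fric -5.495475538158828 amp 4.448101796571755 sleeve angle, heavy down 95.96669807910828 +- 1.7279928684207013 rms 0.42301313384544276 [-5.5   0.46  4.42]
good fric -5.630553967703643 amp 4.388204775590731 sleeve angle, heavy down 99.33948285083117 +- 1.4577133913836462 rms 0.5219375617902633 [-5.63  0.71  4.33]
good+off fric -5.627835900438337 amp 4.401267984479134 sleeve angle, heavy down 99.25296877374804 +- 1.4536161672151595 rms 0.5218295851034699 [-5.63  0.71  4.34 -0.12]
time_s: 16.05
ee_pos: [539.7, -16.3, 118.1]
ee_rot: [-179.9, 0.0, 77.1]
force: [-5.9, 1.8, 2.6]
gripper_width: 23.1
gripper_force: 30.0
```

Forward and reverse sweeps agree: friction 5.6 N, load amplitude 4.4 N, and the heavy side is down at sleeve angle ≈99.3° ±1.5°. Moving there.

```bash
python3 drive.py '0 4.7 -5.1 0 0 0;0 3.8 -5.8 0 0 0;0 2.7 -6.4 0 0 0;0 1.5 -5.9 0 0 0;0 0 0 0 0 0;0 0 0 0 0 0;0 0 0 0 0 0;0 0 0 0 0 0' | tail -4
cat > ang.py <<'E'
from h import *
w=np.radians(-12.86);ex=np.array([np.cos(w),np.sin(w),0])
s=env.state();p=s['ee_pos'];x=p@ex-(np.dot([515.64,-4.59,0],ex)-.38);z=p[2]-148.19
print('theta',np.degrees(np.arctan2(x,z)),'r',np.hypot(x,z),s['force'],s['time_s'],s['gripper_force'])
E
python3 ang.py
```

```text
ee_rot: [-180.0, 0.0, 77.1]
force: [-5.6, 2.4, 0.4]
gripper_width: 23.4
gripper_force: 30.0
theta 99.44223186283156 r 39.94681358070121 [-5.58  2.42  0.38] 16.85 30.00007688999176
```

```bash
python3 drive.py '0 0 0 0 0 0;0 0 0 0 0 0;0 0 0 0 0 0;0 0 0 0 0 0;0 0 0 0 0 0'|grep pos; python3 ang.py
python3 - <<'E'
from h import *
import cv2
a=env.grab_frame('wrist');b=env.grab_frame('top')
cv2.imwrite('pics/end.png',np.hstack([cv2.resize(a,(400,300)),cv2.resize(b,(400,300))]))
E
```

```text
ee_pos: [552.3, -19.2, 141.7]
theta 99.41420502889007 r 39.95503881906354 [-4.52  1.9   0.97] 17.35 30.00008851289749
```

View pics/end.png

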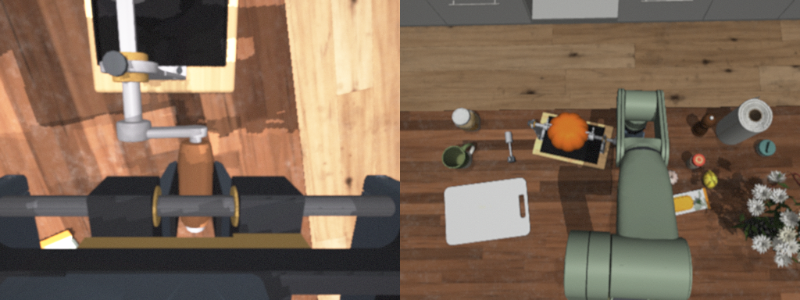

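The sleeve is firmly held at (195,185) with the crank arm close to level, and the other objects are where they were. Handing in.

```bash
python3 -c "
from workcell import env
print(env.job_done())"
```

```text
the job is handed in; nothing more can be done
None
```

I turned the spit a full turn each way to feel the load, brought the heavy side straight down (sleeve at about 99°, ±1.5°), and handed the job in still gripping the sleeve and holding the spit still, with the other objects left where they were.

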